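# Clear and match the hinge of a prop flap

### The job

The blue headband frame is parked over the hinge on the jamb block: lift it off, hang it over the middle part of the steel rail, one leg each side, and let go of it. Then take the flap out of its rack and bring its brass knuckle down between the two knuckles of the jamb block so that all three holes line up well enough for the 9 mm hinge pin to pass straight through, flap upright. Finish while holding it still just there in the gripper, not resting on or pushing against the block; leave everything else on the bench where it is.

Things in the scene. Friction and masses are not known exactly. Their poses are not given: they have to be found in the camera images.
- frame: blue rigid arch (headband), 138 mm wide (x), 64 broad (y), open below; legs reach 85 mm below the crown's underside, inner faces 122 apart. On top an orange crest block 26 x 26 mm, 8 to 50 mm above the origin: grip any pair of its faces. Origin: middle of the crown's underside, z up. About 160 g. Starts astride the jamb block, crown resting on its knuckles, x within 9 degrees of the block's.
- rail: fixed stand: level steel bar 16 mm thick, 220 long (along its y), axis 165 mm above the bench, on two dark posts 16 mm thick with feet 110 x 40 mm. Origin: on the bench under the bar's middle. Place and yaw vary; it may stand on either side of the jamb block.
- rail_mid (a point): middle of the bar, on its axis; y along the bar, z up
- jamb: fixed wooden block 56 x 120 x 72 mm (x, y, z) with a brass hinge leaf on top: two knuckles (tubes 22 mm outside, 12 mm hole, each 22 long) in one line along its y, axis 104 mm above the bench, with an open gap of 38 mm between them and 28 mm of air below the axis in the gap. Origin: centre of the underside.
- jamb_bore (a point): point on the hole axis of the fixed knuckles, midway between them in the gap, 104 mm above the bench; axes as the block's: y along the holes, z up
- flap: loose plywood board 10 mm thick (x), 80 wide (y), 16 to 96 mm above its origin; below it one brass knuckle, a tube along y, 22 mm outside, 12 mm hole, 30 long. Origin: centre of that hole, z up. Grip the top edge's middle over its thickness. About 200 g; same turned half round. Starts standing in the rack, origin 19 mm above the bench. Its board touches the fixed knuckles if lowered 5 mm too far.
- flap_bore (a point): centre of the flap knuckle's hole (same as the flap's origin); y along the hole, z up in the flap
- rack: fixed dark rack, base 80 x 112 x 8 mm, with a slotted upright 63 mm high at each end of its y that holds the flap's side edges with 1.5 mm to spare; the flap lifts straight up out of it. Origin: on the bench under the flap; the board stands in the rack's y-z plane. It may be on either side of the jamb block.
- glue: white glue bottle with orange cap, 52 mm across, 130 mm tall; bystander. Origin: centre of the underside
- jar: amber jar with dark lid, 64 mm across, 75 mm tall; bystander. Origin: centre of the underside
- brush_pot: steel pot 70 mm across and 90 mm tall with brushes standing in it up to 160 mm; bystander. Origin: centre of the underside
- pin_tray: grey open tray 75 x 100 x 16 mm with the hinge pin in it; bystander. Origin: centre of the underside
- pin: the steel hinge pin, 9 mm thick and 85 mm long, lying in the tray for later; bystander. Origin: its underside at mid-length
- tape: yellow ring of tape, 80 mm across, 22 mm tall, lying flat; bystander. Origin: centre of the underside
- driver: screwdriver lying down, about 200 mm long; bystander. Origin: on its underside
- half_helmet: white prop helmet dome, 156 mm across, 112 mm tall, with a black eye band; bystander. Origin: centre of the underside
Not all that is in view belongs to the job. There is more than one size of the frame; the job needs the smallest.

How it is judged:
On the way:
1. the headband frame hangs over the rail, one leg each side, let go (contact force between frame and rail above 0.4 N and x of frame in the frame of rail_mid between -0.03 and 0.03 m and y of frame in the frame of rail_mid between -0.075 and 0.075 m and z of frame in the frame of rail_mid between 0 and 0.02 m and angle between frame's own z axis and vertical below 0.3 rad and contact force between the fingers and frame below 0.1 N and linear speed of frame below 0.05 m/s), for 0.3 s.
At the end, for the whole second after the job is handed in: Flap gripped, still, upright (0.15 rad), its hole within 3 mm of the fixed holes' axis across and in height, 6 mm along, axes parallel to 0.08 rad, under 1.5 N on the block; frame hangs still and untouched on the rail, within 30 mm across and 75 mm along of its middle, tilt under 0.3 rad (all of step 1 and x of flap_bore in the frame of jamb_bore between -0.003 and 0.003 m and z of flap_bore in the frame of jamb_bore between -0.003 and 0.003 m and y of flap_bore in the frame of jamb_bore between -0.006 and 0.006 m and angle between the y axis of flap and the y axis of jamb, either way round below 0.08 rad and angle between flap's own z axis and vertical below 0.15 rad and contact force between the fingers and flap above 2 N and contact force between flap and jamb below 1.5 N and linear speed of flap below 0.02 m/s); the arm keeps its last pose, push and grip.
It fails at once if a bystander is moved by more than 30 mm (distance of any of glue, jar, brush_pot, pin_tray, pin, tape, driver, half_helmet from where it was at the start of the episode above 0.03 m).
It also fails if it takes over 51 s, if anything falls off the work surface, if the arm or the gripper's body presses on something with over 40 N, if the wrist force passes 120 N, or if a joint passes its speed limit or range.

### The arm

A 7-joint arm with a two-finger parallel gripper is mounted at the origin on the work surface. World frame = base frame: x ahead of the robot, y to its left, z up, the work surface at z = 0. Lengths are in m, angles in rad, forces in N, time in s.
With the tool pointing down it reaches from about 0.425 to 0.925 m from the base axis. Payload 6.8 kg.
Tool frame: the origin (TCP) lies at the very end of the fingers, on their centre line; the grasp point (between the pads) lies 19 mm behind it; z points along the fingers, y is the line along which they close (so a half turn about z gives the same grasp; the last joint's range is limited). The gripper opens to 85 mm and grips with 20 to 120 N. Pads are 22 mm wide; open, the fingers measure 114 mm over their backs; the gripper's body (76 mm by 85 mm) begins 54 mm behind the grasp point. The pads swing forward as they close: fully open they stand 13 mm farther back than shut.
Start: joints at [1.129, 0.477, 0.022, 1.555, -0.011, 1.109, -0.083], TCP at [0.221, -0.638, 0.231] pointing down, gripper open.
Joint ranges: [-2.96, 2.96], [-0.34, 2.1], [-1.41, 1.46], [0.24, 2.44], [-1.37, 4.51], [0.17, 1.92], [-2.96, 2.96]. Speed limits (rad/s): [2.39, 2.39, 3.14, 3.14, 3.14, 3.14, 3.14].

### API

Orientations are given as a unit quaternion [w, x, y, z].
In Python, from station import bot gives the robot as it stands. The module is installed in compiled form; this text tells all that it offers.
- The arm moves only by the shell command python3 -m jog 'ROWS' [OPENING] [FORCE]. ROWS is JSON, a list of rows, each a list of 4 numbers: the shift along the tool's x, y, z in cm, then the turn about the tool's z in rad. In form: [[x, y, z, spin], ...]. A call has 1 to 20 rows; each row is the pose to reach, as a shift and turn from the pose commanded when the call began, along the tool's axes at that moment; what a row does not reach only later rows make up. A row lasts 1/12 s, in which the tool goes at most 41.7 mm and 7.16 degrees, less where a joint would pass 70% of its speed; a pose out of reach is approached as far as the arm can. A call with a gripper value outside its range is refused whole. OPENING is the closure, from -1 (fully open) to 1 (shut), set as the call begins (- or left out, the last holds). The fingers move at their own pace and stop on an object; FORCE is the grip in N (left out, the last holds). Time passes only in rows, so rows that repeat a pose let the fingers close. It gives the time, the measured TCP pose, the force, the opening and the grip force at its end, in the units of the state.
- bot.get_obs(): the state, without advancing time (a new reading comes with each control period).
- bot.read_camera(name): name is "side" or "top" or "wrist"; returns a dict with "pixels" (420x560x3 uint8, red, green, blue), "depth" (420x560 float32, m along the optical axis (not along the pixel's ray), 0 where there is no reading), "fovy" (degrees; the focal length in pixels is half the picture's height over the tangent of half this angle, whatever the lens; pixels are square), "cx", "cy" (the principal point, pixels), "pose" (4x4, takes a point from camera to world coordinates). Camera axes: x right, y down, z forward; pixel columns grow to the right and rows downward; lengths in m; the calibration is good to about 2 mm. The wrist camera is an equidistant fisheye: a pixel r from the principal point sees the ray r / f radians off the axis. A picture is of the moment at which its call begins.
- bot.hand_in(): hands the job in; it is judged then, once.
The state is a dict: "t": time; "q": joint angles; "joint_vel": joint speeds; "joint_torque": joint torques, N m; "eef_pos": TCP position; "tool_rot": TCP orientation; "contact_force": force on the tool from outside, world axes, zero at the start; "torque": the same for the moment, N m; "gripper_width": opening from 0.0 (shut) to 1.0 (fully open); "grasp_force": force on a finger pad.
Only numpy, scipy, OpenCV 4.12 (cv2) and the standard library are available. Lean on these libraries where they do the work, as an engineer would, in place of code of your own. Each camera call takes 0.05 s, during which the arm holds its last target. There are 200 camera calls.

## Working session

There is one attempt and no reset: what is moved stays moved. The work goes in short steps, Python scripts to look and compute and a shell command to move; the robot and the scene stay as the last step left them, time stands still between calls to the robot, and variables do not carry over. Pictures are saved under pics/ and viewed, at most 10 in all, crops included, and the job is handed in when it is done.

```bash
mkdir -p pics; cat > h.py <<'E'
import numpy as np, cv2
from station import bot
def cam(n, f=None):
    c=bot.read_camera(n)
    if f: cv2.imwrite('pics/'+f, c['pixels'][:,:,::-1])
    return c
def pts(c):
    h,w=c['depth'].shape; f=h/2/np.tan(np.radians(c['fovy'])/2)
    u,v=np.meshgrid(np.arange(w),np.arange(h)); z=c['depth']
    P=np.stack([(u-c['cx'])/f*z,(v-c['cy'])/f*z,z],-1)
    return P@c['pose'][:3,:3].T+c['pose'][:3,3]
E
python3 - <<'E'
from h import *
import pickle
for n in('top','side'):
    c=cam(n,n+'0.png'); pickle.dump(c,open(n+'0.pkl','wb')); print(n,c['fovy'],c['cx'],c['cy'],c['pose'].round(3).tolist(),(c['depth']>0).mean())
o=bot.get_obs(); print(o)
E
```

```text
top 57.257604427207006 274.8627124993311 210.53094993020238 [[-0.018, -0.98, 0.196, 0.311], [-1.0, 0.018, -0.002, 0.015], [-0.002, -0.196, -0.981, 1.154], [0.0, 0.0, 0.0, 1.0]] 0.9960544217687075
side 50.517923824422105 282.21900416146616 204.35290862004265 [[-0.852, -0.394, 0.345, 0.112], [-0.524, 0.64, -0.562, 0.631], [0.001, -0.66, -0.752, 0.947], [0.0, 0.0, 0.0, 1.0]] 0.996016156462585
{'t': 0.1, 'q': array([ 1.12889242,  0.47774027,  0.02234982,  1.55631534, -0.01150284,
        1.10929508, -0.08307985]), 'joint_vel': array([ 2.67486241e-05, -8.59572943e-04,  1.17459204e-03, -1.90328388e-03,
       -8.60506302e-04, -8.54382295e-05, -1.49959309e-03]), 'joint_torque': array([ 4.31162131e-03, -5.97762251e+01,  1.61355950e+00, -2.81956530e+01,
        1.27906716e-02,  5.02410752e-03,  4.70422617e-05]), 'eef_pos': array([ 0.22097567, -0.63725976,  0.23042348]), 'tool_rot': array([-7.91484373e-04,  9.86101109e-01,  1.66144334e-01, -1.93902862e-04]), 'contact_force': array([ 0.10504268,  0.07840126, -0.36588171]), 'torque': array([-0.040841  ,  0.06181245, -0.02673376]), 'grasp_force': 0.0, 'gripper_width': 0.9964615261384308}
```

View pics/top0.png

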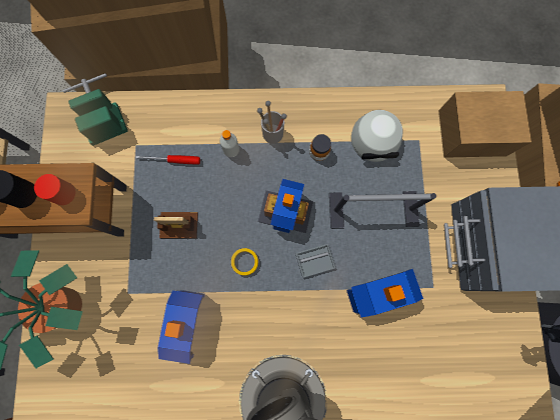

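View pics/side0.png

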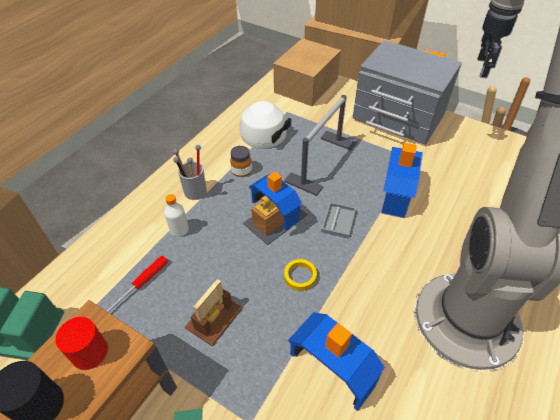

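The top view shows the target frame on the jamb at (289,203). The rail is to its right, with the bar from (345,198) to (435,197). The flap rack is to its left at (178,222). The other two, larger frames are decoys, at (180,325) and (388,293). The side view agrees.

```bash
cat > m.py <<'E'
from h import *
import pickle
def rect(n,Q):
    if len(Q)<5: print(n,len(Q)); return
    (cx,cy),(a,b),t=cv2.minAreaRect((Q[:,:2]*1000).astype(np.float32))
    if a<b: a,b,t=b,a,t+90
    t=(t+90)%180-90
    print(n,len(Q),'c',round(cx,1),round(cy,1),'LxW',round(a,1),round(b,1),'long-axis deg',round(t,2),'z',np.percentile(Q[:,2],[2,50,98]).round(3))
if __name__=='__main__':
  for n in('top','side'):
    c=pickle.load(open(n+'0.pkl','rb')); P=pts(c); hsv=cv2.cvtColor(c['pixels'],cv2.COLOR_RGB2HSV)
    H,S,V=[hsv[...,i].astype(int) for i in range(3)]; X,Y,Z=P[...,0],P[...,1],P[...,2]
    print(n,'bench z',np.median(Z[(abs(X-.5)<.1)&(abs(Y-.1)<.1)]))
    org=(H<14)&(S>180)&(V>120)
    near=(X>.45)&(X<.75)&(abs(Y)<.13)
    rect('crest top',P[org&near&(Z>.155)])
    blue=(H>100)&(H<125)&(S>130)
    rect('blue',P[blue&near&(Z>.02)])
    rect('blue top',P[blue&near&(Z>.118)])
    rect('jamb all',P[near&~blue&~org&(Z>.03)&(Z<.125)])
    rect('jamb top',P[near&~blue&~org&(Z>.066)&(Z<.080)])
    rect('brass',P[near&~blue&~org&(Z>.085)&(Z<.125)])
    rect('bar',P[(X>.4)&(X<.8)&(Y<-.1)&(Y>-.45)&(Z>.155)&(Z<.19)])
    w=(X>.45)&(X<.7)&(Y>.22)&(Y<.42)
    rect('flap',P[w&(Z>.075)&(Z<.135)])
    rect('flap top',P[w&(Z>.108)&(Z<.135)])
    rect('rack upr',P[w&(Z>.04)&(Z<.07)])
    rect('rack base',P[w&(Z>.004)&(Z<.014)&(V<110)&(S>90)])
E
python3 m.py
```

```text
top bench z 0.0013025203712659916
crest top 3
blue 1016 c 540.3 -23.0 LxW 139.1 66.3 long-axis deg -16.28 z [0.059 0.121 0.126]
blue top 653 c 539.1 -21.2 LxW 102.2 63.3 long-axis deg -16.09 z [0.119 0.123 0.127]
jamb all 688 c 612.5 -0.5 LxW 273.4 259.4 long-axis deg 0.11 z [0.034 0.074 0.123]
jamb top 448 c 612.7 -7.6 LxW 260.9 257.0 long-axis deg 3.33 z [0.068 0.075 0.079]
brass 81 c 630.5 34.9 LxW 290.6 98.1 long-axis deg 22.6 z [0.086 0.114 0.124]
bar 567 c 539.2 -286.6 LxW 243.6 16.4 long-axis deg -89.84 z [0.163 0.172 0.176]
flap 183 c 501.5 306.2 LxW 78.9 10.1 long-axis deg 89.3 z [0.079 0.114 0.119]
flap top 117 c 501.7 306.1 LxW 78.6 9.7 long-axis deg 89.45 z [0.111 0.116 0.119]
rack upr 189 c 501.1 305.8 LxW 95.0 36.5 long-axis deg 89.32 z [0.041 0.062 0.068]
rack base 528 c 580.9 302.8 LxW 234.6 109.7 long-axis deg -1.4 z [0.005 0.009 0.013]
side bench z 0.0004798522001620009
crest top 0
blue 1110 c 536.8 -23.4 LxW 141.4 65.1 long-axis deg -15.3 z [0.037 0.113 0.125]
blue top 475 c 535.2 -22.9 LxW 98.8 64.9 long-axis deg -14.97 z [0.118 0.122 0.125]
jamb all 1090 c 606.8 -0.3 LxW 285.2 259.7 long-axis deg 0.08 z [0.032 0.068 0.118]
jamb top 435 c 638.6 -25.4 LxW 256.3 232.7 long-axis deg -74.16 z [0.067 0.074 0.079]
brass 126 c 614.1 12.4 LxW 311.8 123.6 long-axis deg 24.1 z [0.086 0.109 0.124]
bar 377 c 534.5 -289.0 LxW 244.8 16.2 long-axis deg -89.87 z [0.158 0.171 0.175]
flap 446 c 498.4 304.8 LxW 80.5 12.2 long-axis deg 88.3 z [0.076 0.105 0.116]
flap top 196 c 498.3 305.1 LxW 79.4 11.9 long-axis deg 89.71 z [0.109 0.113 0.117]
rack upr 410 c 498.1 303.2 LxW 94.8 38.0 long-axis deg 88.51 z [0.041 0.059 0.068]
rack base 497 c 577.2 301.5 LxW 237.8 111.7 long-axis deg -1.39 z [0.004 0.008 0.012]
```

```bash
cat > go.py <<'E'
# go.py x y z yaw(deg, tool x axis): shift from present pose, in tool axes (cm) and spin
import sys; from h import *
from scipy.spatial.transform import Rotation as R
def go(x,y,z,yaw):
    o=bot.get_obs(); r=R.from_quat(o['tool_rot'],scalar_first=True).as_matrix()
    d=r.T@(np.array([x,y,z])-o['eef_pos'])*100
    y0=np.degrees(np.arctan2(r[1,0],r[0,0])); s=(y0-yaw+180)%360-180
    print('shift',d.round(2),'spin',np.radians(s).round(3),'yaw now',y0.round(2),'tilt',r[:,2].round(4),'pos',o['eef_pos'].round(4),'q7',o['q'][6].round(2),'t',round(o['t'],2))
if __name__=='__main__': go(*map(float,sys.argv[1:]))
E
python3 - <<'E'
from m import *
for n in('top','side'):
    c=pickle.load(open(n+'0.pkl','rb')); P=pts(c); hsv=cv2.cvtColor(c['pixels'],cv2.COLOR_RGB2HSV)
    H,S,V=[hsv[...,i].astype(int) for i in range(3)]; X,Y,Z=P[...,0],P[...,1],P[...,2]
    near=(X>.47)&(X<.62)&(Y>-.09)&(Y<.06)
    blue=(H>100)&(H<125)&(S>130)
    rect('crest',P[near&~blue&(Z>.135)]); rect('crest top',P[near&~blue&(Z>.159)])
E
python3 go.py .538 -.022 .231 -16
```

```text
crest 116 c 541.1 -21.6 LxW 27.6 25.5 long-axis deg -15.58 z [0.141 0.164 0.167]
crest top 98 c 541.2 -21.3 LxW 27.6 24.9 long-axis deg -15.51 z [0.16  0.165 0.167]
crest 181 c 536.8 -22.6 LxW 27.9 27.4 long-axis deg 77.15 z [0.136 0.159 0.167]
crest top 88 c 536.6 -23.6 LxW 27.5 25.4 long-axis deg -14.38 z [0.16  0.164 0.167]
shift [ 5.011e+01 -4.774e+01  1.000e-02] spin 0.613 yaw now 19.13 tilt [-6.0e-04  1.5e-03 -1.0e+00] pos [ 0.221  -0.6373  0.2304] q7 -0.08 t 0.1
```

```bash
python3 -m jog '[[50.2,-47.7,0,0.61],[50.2,-47.7,0,0.61],[50.2,-47.7,0,0.61],[50.2,-47.7,0,0.61],[50.2,-47.7,0,0.61],[50.2,-47.7,0,0.61],[50.2,-47.7,0,0.61],[50.2,-47.7,0,0.61],[50.2,-47.7,0,0.61],[50.2,-47.7,0,0.61],[50.2,-47.7,0,0.61],[50.2,-47.7,0,0.61],[50.2,-47.7,0,0.61],[50.2,-47.7,0,0.61],[50.2,-47.7,0,0.61],[50.2,-47.7,0,0.61],[50.2,-47.7,0,0.61],[50.2,-47.7,0,0.61],[50.2,-47.7,0,0.61],[50.2,-47.7,0,0.61]]' -1; python3 go.py .539 -.022 .131 -15.5
```

```text
t: 1.77
eef_pos: [0.5386, -0.0236, 0.2308]
tool_rot: [0.0, 0.99, -0.138, -0.001]
contact_force: [-0.3, -0.3, 0.6]
gripper_width: 0.999
grasp_force: 0.0
shift [ 0.01 -0.18  9.98] spin -0.006 yaw now -15.86 tilt [-1.3e-03 -7.0e-04 -1.0e+00] pos [ 0.5386 -0.0236  0.2308] q7 -1.99 t 1.77
```

```bash
python3 -m jog '[[0,-0.1,4,0],[0,-0.1,8,0],[0,-0.1,10,0],[0,-0.1,10,0],[0,-0.1,10,0]]' -1 && python3 -m jog '[[0,0,0,0],[0,0,0,0],[0,0,0,0],[0,0,0,0],[0,0,0,0],[0,0,0,0],[0,0,0,0],[0,0,0,0],[0,0,0,0],[0,0,0,0]]' 1 50
```

```text
t: 2.18
eef_pos: [0.5384, -0.0234, 0.1309]
tool_rot: [0.001, 0.99, -0.139, -0.001]
contact_force: [0.6, 0.1, 0.4]
gripper_width: 1.0
grasp_force: 0.0
t: 3.02
eef_pos: [0.5401, -0.0217, 0.1323]
tool_rot: [0.0, 0.99, -0.138, 0.001]
contact_force: [-2.2, -0.2, 6.8]
gripper_width: 0.297
grasp_force: 49.1
```

```bash
python3 go.py .537 -.288 .300 0
```

```text
shift [  6.99  25.7  -16.76] spin -0.276 yaw now -15.83 tilt [ 1.4e-03 -2.0e-04 -1.0e+00] pos [ 0.5401 -0.0217  0.1323] q7 -2.03 t 3.02
```

```bash
python3 -m jog '[[0,0,-2,0],[0,0,-6,0],[0,0,-10,0],[0,0,-14,0],[0.5,2,-17,-0.1],[1.5,6,-17,-0.2],[2.5,10,-17,-0.276],[3.6,13.5,-17,-0.276],[4.7,17.5,-17,-0.276],[5.8,21.5,-17,-0.276],[6.8,25,-17,-0.276],[7,25.7,-17,-0.276],[7,25.7,-17,-0.276],[7,25.7,-17,-0.276]]'; python3 - <<'E'
from m import *
import m
for n in('top','side'):
    c=cam(n,n+'1.png'); pickle.dump(c,open(n+'1.pkl','wb')); P=pts(c); hsv=cv2.cvtColor(c['pixels'],cv2.COLOR_RGB2HSV)
    H,S,V=[hsv[...,i].astype(int) for i in range(3)]; X,Y,Z=P[...,0],P[...,1],P[...,2]
    near=(X>.46)&(X<.62)&(Y>-.12)&(Y<.08)
    rect('jamb',P[near&(Z>.02)&(Z<.125)]); rect('jamb top',P[near&(Z>.066)&(Z<.078)]); rect('knuckles',P[near&(Z>.095)&(Z<.125)])
    rect('knuck crest',P[near&(Z>.111)&(Z<.125)])
    blue=(H>100)&(H<125)&(S>130)
    rect('blue',P[blue&(abs(X-.54)<.14)&(abs(Y+.28)<.12)&(Z>.17)])
E
python3 go.py .537 -.288 .193 0
```

```text
t: 4.18
eef_pos: [0.5365, -0.2876, 0.3007]
tool_rot: [-0.001, 1.0, -0.0, -0.0]
contact_force: [0.3, 1.0, -1.1]
gripper_width: 0.295
grasp_force: 49.8
jamb 915 c 538.5 -18.0 LxW 120.4 57.0 long-axis deg 75.32 z [0.028 0.075 0.116]
jamb top 576 c 538.5 -18.2 LxW 119.9 57.0 long-axis deg 75.32 z [0.068 0.075 0.078]
knuckles 121 c 538.3 -18.3 LxW 81.4 20.5 long-axis deg 75.13 z [0.104 0.113 0.118]
knuck crest 84 c 538.1 -18.4 LxW 81.2 16.7 long-axis deg 75.46 z [0.111 0.114 0.118]
blue 1107 c 536.7 -269.1 LxW 139.3 95.8 long-axis deg 1.55 z [0.21  0.287 0.41 ]
jamb 1347 c 533.7 -21.4 LxW 124.8 59.0 long-axis deg 74.57 z [0.022 0.072 0.114]
jamb top 598 c 534.3 -20.4 LxW 122.3 57.9 long-axis deg 74.23 z [0.067 0.074 0.078]
knuckles 170 c 534.1 -20.6 LxW 83.5 23.2 long-axis deg 76.92 z [0.096 0.11  0.116]
knuck crest 78 c 534.0 -20.3 LxW 82.1 17.6 long-axis deg 75.66 z [0.111 0.113 0.116]
blue 968 c 533.3 -285.9 LxW 138.5 68.1 long-axis deg 0.0 z [0.21  0.283 0.293]
shift [-1.000e-02  2.300e-01  1.081e+01] spin 0.002 yaw now 0.14 tilt [-2.0e-04  1.2e-03 -1.0e+00] pos [ 0.5372 -0.2858  0.3011] q7 -1.21 t 4.28
```

```bash
python3 -m jog '[[0,0.1,4,0],[0,0.2,7.5,0],[0,0.2,9.5,0],[0,0.2,10.5,0],[0,0.2,10.9,0],[0,0.2,11.1,0],[0,0.2,11.1,0],[0,0.2,11.1,0]]'
```

```text
t: 4.95
eef_pos: [0.5379, -0.2901, 0.192]
tool_rot: [0.001, 1.0, 0.0, 0.001]
contact_force: [0.1, -0.9, -0.8]
gripper_width: 0.298
grasp_force: 49.8
```

```bash
python3 -m jog '[[0,0,0,0],[0,0,0,0],[0,0,0,0],[0,0,0,0],[0,0,0,0],[0,0,0,0],[0,0,0,0],[0,0,0,0]]' -1 && python3 -m jog '[[0,0,-2,0],[0,0,-5,0],[0,0,-9,0],[0,0,-11,0],[0,0,-11,0],[0,0,-11,0]]'; python3 - <<'E'
from m import *
for n in('top','side'):
    c=cam(n,n+'2.png'); P=pts(c); hsv=cv2.cvtColor(c['pixels'],cv2.COLOR_RGB2HSV)
    H,S,V=[hsv[...,i].astype(int) for i in range(3)]; X,Y,Z=P[...,0],P[...,1],P[...,2]
    blue=(H>100)&(H<125)&(S>130)
    rect('blue',P[blue&(abs(X-.54)<.14)&(abs(Y+.28)<.12)&(Z>.05)&(Z<.22)])
    rect('bluetop',P[blue&(abs(X-.54)<.14)&(abs(Y+.28)<.12)&(Z>.176)&(Z<.22)])
E
python3 go.py .500 .3055 .24 90;python3 go.py .500 .3055 .24 -90
python3 -c "
import cv2;a=cv2.imread('pics/side2.png')[60:260,180:440];cv2.imwrite('pics/s2c.png',cv2.resize(a,None,fx=2,fy=2))"
```

```text
t: 5.62
eef_pos: [0.5367, -0.29, 0.1903]
tool_rot: [-0.0, 1.0, -0.0, -0.0]
contact_force: [0.1, 0.1, -0.0]
gripper_width: 0.999
grasp_force: 0.0
t: 6.12
eef_pos: [0.5373, -0.2903, 0.3017]
tool_rot: [0.001, 1.0, -0.0, 0.001]
contact_force: [-1.0, 0.8, -2.0]
gripper_width: 0.998
grasp_force: 0.0
blue 941 c 537.4 -289.6 LxW 136.1 68.3 long-axis deg 0.18 z [0.104 0.179 0.185]
bluetop 583 c 537.2 -288.1 LxW 101.8 64.6 long-axis deg -0.21 z [0.177 0.181 0.185]
blue 849 c 535.1 -327.4 LxW 144.6 140.5 long-axis deg -89.83 z [0.096 0.174 0.183]
bluetop 396 c 534.0 -290.2 LxW 100.2 69.4 long-axis deg 0.87 z [0.177 0.18  0.184]
shift [ -3.6  -59.52   5.96] spin -1.571 yaw now -0.01 tilt [-1.8e-03  8.0e-04 -1.0e+00] pos [ 0.5361 -0.2897  0.2991] q7 -1.21 t 6.22
shift [ -3.6  -59.52   5.96] spin 1.571 yaw now -0.01 tilt [-1.8e-03  8.0e-04 -1.0e+00] pos [ 0.5361 -0.2897  0.2991] q7 -1.21 t 6.22
```

View pics/s2c.png

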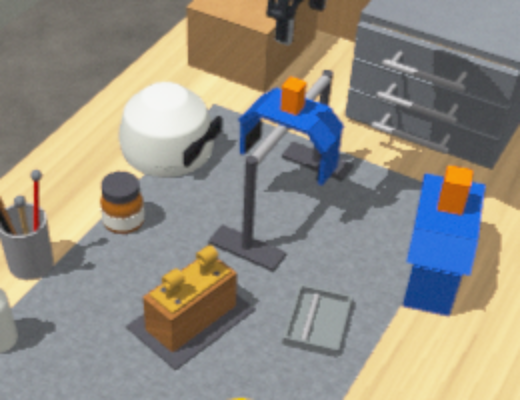

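```bash
python3 -m jog '[[-3.6,-59.5,6,-1.565],[-3.6,-59.5,6,-1.565],[-3.6,-59.5,6,-1.565],[-3.6,-59.5,6,-1.565],[-3.6,-59.5,6,-1.565],[-3.6,-59.5,6,-1.565],[-3.6,-59.5,6,-1.565],[-3.6,-59.5,6,-1.565],[-3.6,-59.5,6,-1.565],[-3.6,-59.5,6,-1.565],[-3.6,-59.5,6,-1.565],[-3.6,-59.5,6,-1.565],[-3.6,-59.5,6,-1.565],[-3.6,-59.5,6,-1.565],[-3.6,-59.5,6,-1.565],[-3.6,-59.5,6,-1.565],[-3.6,-59.5,6,-1.565],[-3.6,-59.5,6,-1.565]]'; python3 go.py .500 .3055 .087 89.4
```

```text
t: 7.72
eef_pos: [0.5008, 0.3033, 0.239]
tool_rot: [0.0, 0.71, 0.705, -0.001]
contact_force: [-1.4, -0.9, 0.7]
gripper_width: 1.0
grasp_force: 0.0
shift [ 0.26 -0.06 15.2 ] spin 0.003 yaw now 89.59 tilt [-0.0017 -0.002  -1.    ] pos [0.5008 0.3033 0.239 ] q7 -0.88 t 7.72
```

```bash
python3 -m jog '[[0.2,0,4,0],[0.2,0,8,0],[0.2,0,12,0],[0.2,0,14.5,0],[0.2,0,15.2,0],[0.2,0,15.2,0],[0.2,0,15.2,0]]' -1 && python3 -m jog '[[0,0,0,0],[0,0,0,0],[0,0,0,0],[0,0,0,0],[0,0,0,0],[0,0,0,0],[0,0,0,0],[0,0,0,0],[0,0,0,0],[0,0,0,0],[0,0,0,0],[0,0,0,0]]' 1 60 && python3 -m jog '[[0,0,-0.6,0],[0,0,-2,0],[0,0,-4.5,0],[0,0,-8,0],[0,0,-12,0],[0,0,-14,0],[0,0,-14,0],[0,0,-14,0]]'; python3 go.py .5365 -.0193 .232 75.1
```

```text
t: 8.3
eef_pos: [0.5019, 0.3065, 0.0894]
tool_rot: [0.0, 0.71, 0.704, 0.0]
contact_force: [-0.5, 0.2, 0.6]
gripper_width: 1.008
grasp_force: 0.0
t: 9.3
eef_pos: [0.5011, 0.3073, 0.0887]
tool_rot: [0.0, 0.709, 0.705, 0.0]
contact_force: [-1.2, -0.1, 4.9]
gripper_width: 0.105
grasp_force: 59.5
t: 9.97
eef_pos: [0.5011, 0.3072, 0.2299]
tool_rot: [0.0, 0.709, 0.705, 0.001]
contact_force: [0.3, 0.2, -3.6]
gripper_width: 0.105
grasp_force: 59.0
shift [-32.63   3.74  -0.24] spin 0.254 yaw now 89.65 tilt [ 0.0023  0.001  -1.    ] pos [0.5011 0.3072 0.2299] q7 -0.89 t 9.97
```

```bash
python3 -m jog '[[-3,0.3,0,0.05],[-7,0.8,0,0.1],[-11,1.3,0,0.15],[-15,1.7,0,0.2],[-19,2.2,0,0.254],[-23,2.6,0,0.254],[-27,3.1,0,0.254],[-30.5,3.5,0,0.254],[-32.6,3.7,0,0.254],[-32.6,3.7,0,0.254],[-32.6,3.7,0,0.254],[-32.6,3.7,0,0.254]]'; python3 go.py .5365 -.0193 .232 75.1; python3 - <<'E'
from m import *
for n in('top','side','wrist'):
    c=cam(n,n+'3.png'); pickle.dump((c,bot.get_obs()),open(n+'3.pkl','wb'))
    im=cv2.imread('pics/'+n+'3.png')
    if n=='side': cv2.imwrite('pics/side3c.png',cv2.resize(im[130:270,200:360],None,fx=4,fy=4))
    if n=='top': cv2.imwrite('pics/top3c.png',cv2.resize(im[130:270,210:370],None,fx=4,fy=4))
print(c['fovy'],c['cx'],c['cy'])
E
```

```text
t: 10.97
eef_pos: [0.5349, -0.0184, 0.227]
tool_rot: [-0.001, 0.793, 0.61, -0.001]
contact_force: [-0.6, 0.7, -2.4]
gripper_width: 0.105
grasp_force: 58.8
shift [-0.05  0.18 -0.5 ] spin 0.001 yaw now 75.15 tilt [-2.6e-03  8.0e-04 -1.0e+00] pos [ 0.5349 -0.0184  0.227 ] q7 -0.48 t 10.97
65.70646984690485 278.5252542389762 214.39285419094102
```

View pics/side3c.png

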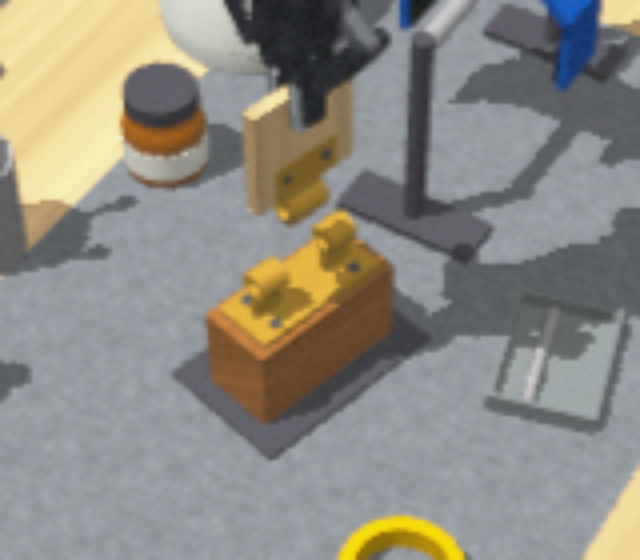

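View pics/wrist3.png

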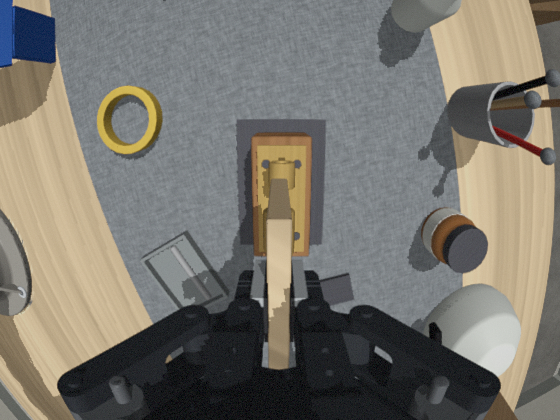

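The side crop shows the flap hanging just above and in line with the gap: its knuckle is at (303,200) and the jamb knuckles are at (265,275) and (335,235). The wrist view shows the board centred over the brass leaf at (280,215). Next I'll measure the flap relative to the jamb, using each camera separately.

```bash
cat > rel.py <<'E'
from m import *
def rel(c,ctr,yaw=75.1):
    P=pts(c); t=np.radians(yaw-90); ex=np.array([np.cos(t),np.sin(t)]); ey=np.array([-np.sin(t),np.cos(t)])
    d=P[...,:2]-np.array(ctr)/1000
    return np.stack([d@ex,d@ey,P[...,2]],-1)*1000
def plane(Q,ax):  # robust fit Q[ax]=a+b*other1+c*other2
    o=[i for i in range(3) if i!=ax]; k=np.ones(len(Q),bool)
    for _ in range(5):
        A=np.c_[np.ones(k.sum()),Q[k][:,o]-Q[:,o].mean(0)]; s=np.linalg.lstsq(A,Q[k,ax],rcond=None)[0]
        r=Q[:,ax]-np.c_[np.ones(len(Q)),Q[:,o]-Q[:,o].mean(0)]@s; k=abs(r)<2
    return s.round(3),k.sum(),Q[:,o].mean(0).round(1),r[k].std().round(2)
if __name__=='__main__':
    import sys; f=sys.argv[1]
    for n,ctr in(('side',(534.1,-20.5)),('top',(538.3,-18.3))):
        c=pickle.load(open(n+f+'.pkl','rb'))
        if isinstance(c,tuple): c=c[0]
        Q=rel(c,ctr); hsv=cv2.cvtColor(c['pixels'],cv2.COLOR_RGB2HSV); H,S,V=[hsv[...,i].astype(int) for i in range(3)]
        z0=float(sys.argv[2]) # flap origin height mm
        m=(abs(Q[...,0])<25)&(abs(Q[...,1])<60)&(S>70)&(H>8)&(H<32)&(V>60)
        b=Q[m&(Q[...,2]>z0+20)&(Q[...,2]<z0+98)]
        print(n,'board pts',len(b),'pct',np.percentile(b,[1,5,50,95,99],axis=0).round(1).tolist() if len(b) else '')
        face=b[(b[:,0]<0)&(b[:,1]<36)]; 
        if len(face)>20: print(' face x (const, dy, dz)',*plane(face,0))
        end=b[(b[:,1]>36)]
        if len(end)>8: print(' end y',np.median(end[:,1]).round(1),'x mid',end[:,0].min().round(1),end[:,0].max().round(1))
        k=Q[m&(Q[...,2]>z0-12)&(Q[...,2]<z0+13)&(abs(Q[...,1])<19)]
        if len(k): print(' knuckle',len(k),np.percentile(k,[2,50,98],axis=0).round(1).tolist())
        for s in(-1,1):
            j=Q[m&(Q[...,2]>95)&(Q[...,2]<118)&(s*Q[...,1]>16)&(s*Q[...,1]<44)]
            if len(j): print(' fixed',s,len(j),np.percentile(j,[2,50,98],axis=0).round(1).tolist())
E
python3 rel.py 3 157
```

```text
side board pts 530 pct [[-17.7, -36.5, 177.4], [-8.3, -32.9, 180.3], [-5.9, 15.0, 211.1], [1.1, 39.7, 252.5], [3.4, 40.6, 254.2]]
 face x (const, dy, dz) [-6.069e+00  1.000e-03  1.500e-02] 377 [  3.3 211. ] 0.92
 end y 39.1 x mid -8.9 3.8
 knuckle 79 [[-13.1, -12.8, 149.8], [-6.9, 5.2, 162.7], [5.8, 15.5, 169.4]]
 fixed -1 79 [[-9.6, -40.7, 97.4], [-3.4, -26.5, 110.7], [9.4, -19.1, 116.1]]
 fixed 1 89 [[-10.4, 19.0, 96.2], [-3.4, 32.8, 110.4], [8.2, 41.1, 115.4]]
top board pts 54 pct [[-8.0, 18.6, 179.0], [-7.8, 20.4, 182.9], [-7.0, 29.5, 213.5], [-3.7, 37.3, 253.5], [-1.4, 38.9, 254.0]]
 face x (const, dy, dz) [-6.931  0.048  0.007] 43 [ 28.3 216.4] 0.47
 end y 37.2 x mid -7.6 -1.6
 fixed 1 42 [[-10.6, 23.1, 107.1], [-3.5, 32.1, 113.4], [6.1, 40.5, 117.7]]
```

```bash
python3 -m jog '[[0.1,0.16,0,0],[0.1,0.16,0,0],[0.1,0.16,0,0],[0.1,0.16,0,0]]'; cat > avg.py <<'E'
from m import *
import sys
f=sys.argv[1]; L=[]
for i in range(5):
    for n in('top','side'):
        c=cam(n,n+f+'.png' if i==4 else None)
        if i==4: pickle.dump(c,open(n+f+'.pkl','wb'))
        o=bot.get_obs(); L.append(np.r_[o['eef_pos']*1000,o['contact_force']])
L=np.array(L); print(L.mean(0).round(2),L.std(0).round(2),o['t'],o['grasp_force'])
E
python3 avg.py 4; python3 rel.py 4 157
```

```text
t: 11.45
eef_pos: [0.5377, -0.0184, 0.2283]
tool_rot: [-0.0, 0.793, 0.61, 0.0]
contact_force: [0.5, -0.6, -2.8]
gripper_width: 0.102
grasp_force: 58.8
[ 5.3769e+02 -1.8670e+01  2.2833e+02  1.2000e-01 -8.0000e-02 -2.3800e+00] [0.01 0.08 0.02 0.45 0.35 0.63] 11.95 58.822925090789795
side board pts 537 pct [[-11.5, -35.7, 178.3], [-5.5, -32.2, 180.2], [-3.1, 15.8, 211.8], [4.2, 39.7, 252.9], [6.8, 40.3, 254.4]]
 face x (const, dy, dz) [-3.358  0.009  0.013] 386 [  3.4 210.4] 0.93
 end y 39.1 x mid -5.7 7.1
 knuckle 78 [[-10.2, -14.0, 150.8], [-5.2, 4.9, 163.0], [8.7, 15.2, 169.3]]
 fixed -1 82 [[-10.5, -39.9, 97.3], [-2.6, -27.0, 110.1], [9.6, -18.6, 116.0]]
 fixed 1 88 [[-9.8, 18.5, 96.8], [-3.8, 32.0, 110.5], [8.3, 40.6, 115.8]]
top board pts 47 pct [[-4.9, 19.5, 179.7], [-4.7, 20.4, 183.8], [-4.1, 30.1, 211.8], [-1.8, 37.9, 253.4], [0.3, 38.4, 254.3]]
 face x (const, dy, dz) [-4.101e+00  2.300e-02  2.000e-03] 40 [ 28.9 216.2] 0.42
 fixed 1 47 [[-10.2, 23.8, 105.1], [-2.5, 31.9, 113.0], [9.0, 40.3, 117.4]]
```

```bash
python3 -m jog '[[0.05,-0.06,1,0],[0.05,-0.06,2,0],[0.05,-0.06,3,0],[0.05,-0.06,4,0],[0.05,-0.06,4.7,0],[0.05,-0.06,5.2,0],[0.05,-0.06,5.4,0],[0.05,-0.06,5.4,0],[0.05,-0.06,5.4,0],[0.05,-0.06,5.4,0],[0.05,-0.06,5.4,0]]'; python3 avg.py 5; python3 rel.py 5 104; python3 - <<'E'
import cv2
im=cv2.imread('pics/side5.png'); cv2.imwrite('pics/side5c.png',cv2.resize(im[150:240,230:320],None,fx=6,fy=6,interpolation=cv2.INTER_CUBIC))
E
```

```text
t: 12.87
eef_pos: [0.5376, -0.018, 0.1748]
tool_rot: [0.0, 0.793, 0.609, 0.0]
contact_force: [0.6, -0.7, -2.1]
gripper_width: 0.106
grasp_force: 58.8
[ 5.3736e+02 -1.8040e+01  1.7450e+02  1.0000e-01 -1.0000e-01 -2.3600e+00] [0.1  0.02 0.15 0.47 0.43 0.54] 13.3667 58.81864607334137
side board pts 465 pct [[-7.3, -36.0, 125.2], [-5.7, -32.2, 127.9], [-3.7, 16.1, 157.6], [2.9, 40.1, 198.9], [5.5, 41.1, 200.7]]
 face x (const, dy, dz) [-4.002e+00  4.000e-03  1.100e-02] 333 [  3.2 156.7] 0.89
 end y 39.5 x mid -7.8 6.9
 knuckle 72 [[-10.5, -14.8, 97.3], [-7.0, 1.9, 110.2], [3.7, 16.2, 116.0]]
 fixed -1 52 [[-9.8, -40.1, 98.2], [-6.6, -28.3, 109.3], [5.9, -19.1, 115.7]]
 fixed 1 75 [[-10.7, 18.5, 96.3], [-4.9, 33.5, 107.9], [10.0, 40.7, 115.7]]
top board pts 47 pct [[-5.5, 20.1, 129.2], [-5.3, 21.6, 131.5], [-4.6, 32.7, 163.6], [-3.2, 39.2, 199.2], [1.1, 40.8, 200.7]]
 face x (const, dy, dz) [-4.699e+00  4.000e-02  3.000e-03] 36 [ 29.3 160.5] 0.45
 end y 38.3 x mid -5.6 2.2
 fixed 1 25 [[-10.5, 20.8, 105.6], [-7.5, 30.4, 111.3], [-3.7, 40.5, 115.7]]
```

View pics/side5c.png

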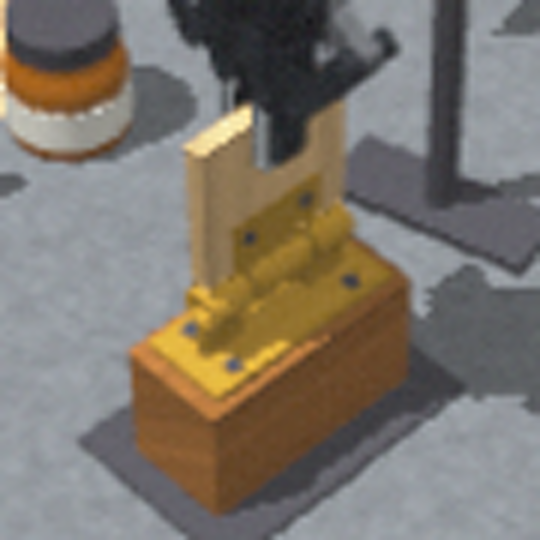

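The three knuckles read as one straight line in the crop, from (225,300) through (270,265) to (335,228). To confirm, I'll fit a circle of radius 11 mm to each knuckle's depth points.

```bash
cat > cyl.py <<'E'
from rel import *
from scipy.optimize import least_squares
Qs=[]
for i in range(8):
    Q=rel(cam('side'),(534.1,-20.5)); Qs.append(Q[(abs(Q[...,1])<42)&(Q[...,0]>-14)&(Q[...,0]<1)&(Q[...,2]>94)&(Q[...,2]<117)])
Q=np.concatenate(Qs)
for n,a,b in(('near+',22,39),('flap',-12,12),('far-',-39,-22)):
    q=Q[(Q[:,1]>a)&(Q[:,1]<b)&(Q[:,0]<-4)]
    s=least_squares(lambda p:np.hypot(q[:,0]-p[0],q[:,2]-p[1])-11,[0,104],loss='soft_l1',f_scale=.7)
    print(n,len(q),s.x.round(2),np.median(abs(s.fun)).round(2))
E
python3 cyl.py
```

```text
near+ 240 [  1.7  104.25] 0.93
flap 318 [  1.4  104.59] 0.94
far- 211 [  1.77 104.77] 0.82
```

```bash
python3 -c "
from station import bot
print(bot.hand_in())"
```

```text
the job is handed in; nothing more can be done
None
```

I hung the smallest blue frame over the middle of the rail and handed the job in with the flap held in the gripper, its knuckle in the jamb gap within about 0.5 mm of the fixed knuckles' axis across and in height (camera fit) and no sign of contact with the block; the hand-in gave no verdict.

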